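# Seat the square jar in the bracing block and unscrew its tight lid

## Task

Stand the closed square jar fully home in the square well of the metal bracing block so that it cannot turn, and only then unscrew its tight lid (anticlockwise seen from above), stopping the turn when the thread lets go. Lift the lid straight up and finish while still holding it level in the gripper, over the jar's open mouth with a gap of about 2 cm; the jar stays home in the well, and the other things on the bench are left alone.

Things in the scene. Friction and masses are not known exactly. Their poses are not given: they have to be found in the camera images.
- jar: loose white plastic jar, 0.18-0.35 kg: square body 58 x 58 mm, 60 mm tall, then a round neck 36 mm wide up to 85 mm. Origin: centre of the underside, z up, x and y square to the sides. Three thread ridges (47 mm across) on the neck; a springy rubber seal on the rim pushes the lid up with about 20 N, so the thread is tight. The jar can be carried by its closed lid.
- jar_mouth (a point): point on the jar's axis 89 mm above its underside: top of the rubber seal while the lid is screwed down (the seal springs up 4 mm more, and is 38 mm across, once the lid is off)
- lid: grey ribbed round screw lid, 57 mm wide, 28 mm tall, 0.04 kg. Origin: centre of its lower edge, z up; when closed, 70 mm above the jar's underside, its x along the jar's x. Unscrews anticlockwise from above with 0.3-0.7 N m, rising 1.5 mm; the thread lets go at about 65 degrees and the seal pushes the lid up; it lifts off straight at 65-95 degrees, beyond that the lugs meet the next thread.
- lid_mark (a point): point on the top edge of the lid, 27 mm from its axis towards its x axis and 28 mm above its lower edge; a low moulded bar on the lid's top points to it
- holder: aluminium bracing block fixed to the bench, 100 x 100 x 34 mm, with 8 mm high bolted feet (144 mm along its y in all). Square well in its top, 62 x 62 mm (2 mm of play round the jar), sides along the block's x and y, 26 mm deep, 4 mm chamfer at the mouth. Origin: centre of its underside, z up.
- well (a point): centre of the well's floor, 8 mm above the bench
- label_roll: roll of paper labels, 56 mm wide and 50 mm tall, standing; origin: centre of its underside. To be left alone.
- dropper: small white plastic dropper bottle, 28 mm wide and 65 mm tall, standing; origin: centre of its underside. To be left alone.
- tip_box: black box of pipette tips, 75 x 110 x 65 mm; origin: centre of its underside. To be left alone.

How it is judged:
On the way, in this order (a step that is already met when the one before it is completed fails the run):
1. the jar stands fully home in the well with its lid still screwed on (horizontal distance between jar and well below 0.006 m and z of jar in the frame of well below 0.004 m and angle between jar's own z axis and vertical below 0.08 rad and z of lid in the frame of jar below 0.074 m and angle between the x axis of lid and the x axis of jar, either way round below 0.35 rad), for 0.2 s.
2. the lid is unscrewed by 50 degrees or more while the jar stands home in the well (horizontal distance between jar and well below 0.006 m and z of jar in the frame of well below 0.004 m and horizontal distance between lid and jar below 0.008 m and angle between the x axis of lid and the x axis of jar, either way round above 0.87 rad), for 0.05 s.
At the end, for the whole second after the job is handed in: Jar home in the well (within 4 mm of its floor, 6 mm of its centre, upright within 0.08 rad). Lid in the fingers, touching neither jar nor block, its lower edge 6 to 45 mm above the mouth point, within 15 mm of the jar's axis, level within 0.2 rad, at rest (horizontal distance between jar and well below 0.006 m and z of jar in the frame of well below 0.004 m and angle between jar's own z axis and vertical below 0.08 rad and z of lid in the frame of jar_mouth between 0.006 and 0.045 m and horizontal distance between lid and jar_mouth below 0.015 m and angle between lid's own z axis and vertical below 0.2 rad and contact force between lid and the fingers above 1 N and contact force between lid and jar below 0.05 N and contact force between lid and holder below 0.05 N and linear speed of each of lid, jar below 0.02 m/s); the arm keeps its last pose, push and grip.
It fails at once if the jar or the lid is tipped by more than 30 degrees (angle between any of jar, lid's own z axis and vertical above 0.52 rad).
It fails at once if the lid is turned on well past where the thread lets go (more than about 130 degrees) (horizontal distance between lid and jar below 0.015 m and x of lid_mark in the frame of jar below -0.0175 m).
It fails at once if a bystander is moved by more than 20 mm (distance of any of label_roll, dropper, tip_box from where it was at the start of the episode above 0.02 m).
It also fails if it takes over 40 s, if anything falls off the work surface, if the arm or the gripper's body presses on something with over 40 N, if the wrist force passes 120 N, or if a joint passes its speed limit or range.

## Robot

A 7-joint arm with a two-finger parallel gripper is mounted at the origin on the work surface. World frame = base frame: x ahead of the robot, y to its left, z up, the work surface at z = 0. Lengths are in m, angles in rad, forces in N, time in s.
With the tool pointing down it reaches from about 0.425 to 0.95 m from the base axis. Payload 16.7 kg.
Tool frame: the origin (TCP) lies midway between the tips of the shut fingers; the grasp point (between the pads) lies ctrl.hold_point_z behind it (ctrl.hold_point_z is the distance from the TCP to the grasp point, in m); z points along the fingers, y is the direction in which the jaws open and shut (so a half turn about z gives the same grasp; the last joint's range is limited). The gripper opens to 94 mm and grips with 3 to 60 N. Pads are 16 mm wide; open, the fingers measure 119 mm over their backs; the gripper's body (75 mm by 177 mm) begins 78 mm behind the grasp point.
Start: joints at [-1.419, 0.426, 0.074, 1.606, -0.034, 1.111, -0.067], TCP at [0.2, 0.645, 0.205] pointing down, gripper open.
Joint ranges: [-2.85, 2.85], [-0.5, 2.14], [-1.23, 1.37], [0.21, 2.46], [-1.02, 4.16], [0.16, 2.05], [-2.73, 2.73]. Speed limits (rad/s): [1.89, 1.89, 2.39, 2.39, 3.01, 3.01, 3.01].

## Interface

Orientations are given as a rotation vector (axis times angle).
In Python, from workcell import readout, imaging, ctrl gives the robot as it stands.
- The arm moves only by the tool apply_moves, never from a script. Its argument "steps" is text: rows parted by semicolons, each of 5 numbers parted by spaces: the shift along the tool's x, y, z in cm, then the turn about the tool's z in rad, then the closure in counts, from 0 (fully open) to 255 (shut). In form: tx ty tz twist hand; .... A call has 1 to 12 rows; each row is the pose to reach, as a shift and turn from the pose commanded when the call began, along the tool's axes at that moment; what a row does not reach only later rows make up. A row lasts 1/12 s, in which the tool goes at most 41.7 mm and 7.16 degrees, less where a joint would pass 70% of its speed; a pose out of reach is approached as far as the arm can. A call with a gripper value outside its range is refused whole. The fingers move at their own pace and stop on an object; "force" is the grip in N (left out, the last holds). Time passes only in rows, so rows that repeat a pose let the fingers close. It gives the time, the measured TCP pose, the force and the opening at its end, in the units of the state.
- readout.state(): the state, without advancing time (a new reading comes with each control period).
- imaging.camera(name): name is "side" or "top" or "wrist"; returns the picture (384x512x3 uint8, red, green, blue); there is no depth.
- imaging.camera_model(name): a dict with "mtx" (3x3 intrinsics, pixels), "D" ([k1, k2, p1, p2, k3] as OpenCV has them; the pictures are not rectified), "T" (4x4, takes a point from camera to world coordinates). Camera axes: x right, y down, z forward; pixel columns grow to the right and rows downward; lengths in m; the calibration is good to about 2 mm. A picture is of the moment at which its call begins: read the wrist's pose just before it. camera_model takes no time and is no camera call; for the wrist camera it gives the pose at the moment of the call.
- ctrl.close_job(): hands the job in, once; it reports no verdict.
The state is a dict: "time_s": time; "joint_pos": joint angles; "joint_velocities": joint speeds; "tau": joint torques, N m; "ee_pos": TCP position; "orientation": TCP orientation; "contact_force": force on the tool from outside, world axes, zero at the start; "wrist_torque": the same for the moment, N m; "grip_width": finger opening in m.
Only numpy, scipy, OpenCV 4.12 (cv2) and the standard library are available. Lean on these libraries where they do the work, as an engineer would, in place of code of your own. Each camera call takes 0.05 s, during which the arm holds its last target.

## Working session

There is one attempt and no reset: what is moved stays moved. The work goes in short steps, Python scripts to look and compute and a tool call to move; the robot and the scene stay as the last step left them, time stands still between calls to the robot, and variables do not carry over. Pictures are saved under pics/ and viewed, and the job is handed in when it is done.

Besides the shell and the picture viewer there is one more tool, called after "Emit:" by a JSON object that holds its "name" and its "arguments", one argument or row to a line. apply_moves: Moves the arm, as the interface text tells. Its arguments: {"type":"object","properties":{"steps":{"type":"string"},"force":{"type":"number"}},"required":["steps"]}

```bash
mkdir -p pics; python3 - <<'E'
from workcell import readout, imaging, ctrl
import cv2, numpy as np
np.set_printoptions(precision=4,suppress=True)
print(readout.state(), ctrl.hold_point_z)
for n in ["side","top","wrist"]:
    m=imaging.camera_model(n); print(n,m)
    im=imaging.camera(n); cv2.imwrite(f"pics/{n}0.png",im[:,:,::-1])
E
```

```text
{'time_s': 0.0, 'joint_pos': array([-1.4195,  0.4267,  0.0739,  1.6066, -0.0341,  1.1108, -0.0671]), 'joint_velocities': array([ 0.    , -0.0014, -0.0015, -0.0005, -0.0006,  0.0001,  0.0003]), 'tau': array([  0.001 , -93.5831,   3.6678, -45.4152,  -0.0487,   0.0206,
         0.0002]), 'ee_pos': array([0.1999, 0.6443, 0.2048]), 'orientation': array([-0.4707, -3.106 ,  0.002 ]), 'contact_force': array([-0.7617, -0.2756,  0.5721]), 'wrist_torque': array([-0.0364,  0.0209, -0.0044]), 'grip_width': 0.09371062769277423} 0.0188
side {'mtx': array([[444.8147,   0.    , 247.3715],
       [  0.    , 444.8147, 188.0506],
       [  0.    ,   0.    ,   1.    ]]), 'D': array([-0.1124,  0.    ,  0.    ,  0.    ,  0.    ]), 'T': array([[-0.8449, -0.4218,  0.329 ,  0.2936],
       [-0.5347,  0.6464, -0.5443,  0.4481],
       [ 0.017 , -0.6357, -0.7717,  0.7156],
       [ 0.    ,  0.    ,  0.    ,  1.    ]])}
top {'mtx': array([[499.3122,   0.    , 256.7412],
       [  0.    , 499.3122, 199.0265],
       [  0.    ,   0.    ,   1.    ]]), 'D': array([-0.0517,  0.    ,  0.    ,  0.    ,  0.    ]), 'T': array([[-0.0709, -0.9707,  0.2297,  0.3344],
       [-0.9975,  0.0684, -0.0189,  0.0076],
       [ 0.0027, -0.2304, -0.9731,  1.1053],
       [ 0.    ,  0.    ,  0.    ,  1.    ]])}
wrist {'mtx': array([[289.2821,   0.    , 259.6206],
       [  0.    , 289.2821, 192.5571],
       [  0.    ,   0.    ,   1.    ]]), 'D': array([0.0011, 0.    , 0.    , 0.    , 0.    ]), 'T': array([[ 0.2966,  0.9247,  0.2385,  0.1296],
       [ 0.955 , -0.2867, -0.0758,  0.6654],
       [-0.0017,  0.2503, -0.9682,  0.3836],
       [ 0.    ,  0.    ,  0.    ,  1.    ]])}
```

View pics/top0.png

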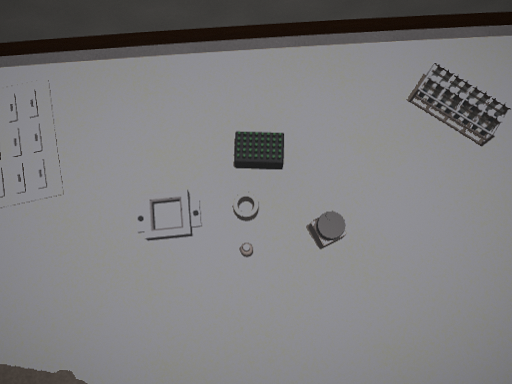

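View pics/side0.png

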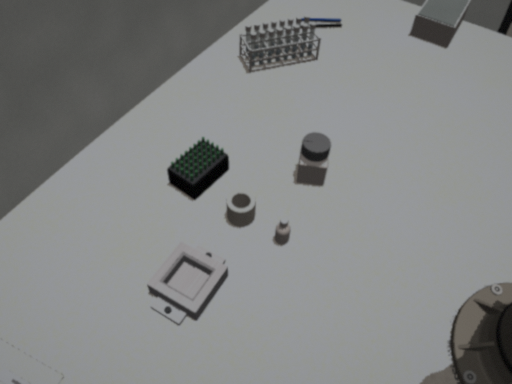

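View pics/wrist0.png

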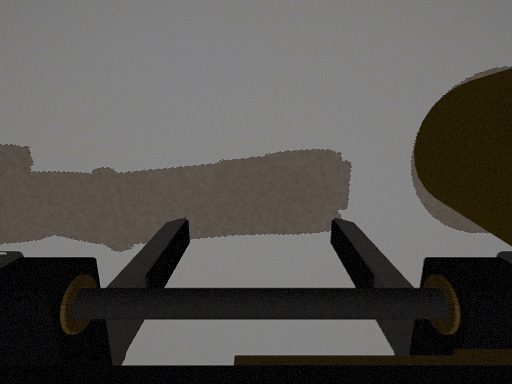

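The top view shows the holder at about (168,215), the jar with grey lid at (330,226), the label roll at (246,206), the dropper at (247,249) and the tip box at (259,150). Next I'll zoom in for a precise measurement.

```bash
cat > h.py <<'E'
import numpy as np, cv2
from workcell import readout, imaging, ctrl
np.set_printoptions(precision=4,suppress=True)
def und(m,uv):
    return cv2.undistortPoints(np.array(uv,float).reshape(-1,1,2),m["mtx"],m["D"]).reshape(-1,2)
def plane(m,uv,z):
    d=np.c_[und(m,uv),np.ones(len(np.array(uv).reshape(-1,2)))]@m["T"][:3,:3].T
    o=m["T"][:3,3]
    return o+d*((z-o[2])/d[:,2])[:,None]
def proj(m,P):
    T=np.linalg.inv(m["T"]); r,_=cv2.Rodrigues(T[:3,:3])
    return cv2.projectPoints(np.array(P,float).reshape(-1,3),r,T[:3,3],m["mtx"],m["D"])[0].reshape(-1,2)
E
python3 - <<'E'
import cv2,numpy as np
t=cv2.imread("pics/top0.png"); s=cv2.imread("pics/side0.png")
def crop(im,x,y,w,h,k): 
    c=im[y:y+h,x:x+w]; c=cv2.convertScaleAbs(c,alpha=1.4); return cv2.resize(c,None,fx=k,fy=k,interpolation=cv2.INTER_CUBIC)
a=np.hstack([crop(t,130,180,75,70,5),crop(t,295,195,75,70,5)])
b=np.hstack([crop(s,140,230,100,100,4),crop(s,270,110,100,100,4)])
cv2.imwrite("pics/ct.png",a);cv2.imwrite("pics/cs.png",b)
E
```

```text
(no output)
```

View pics/ct.png

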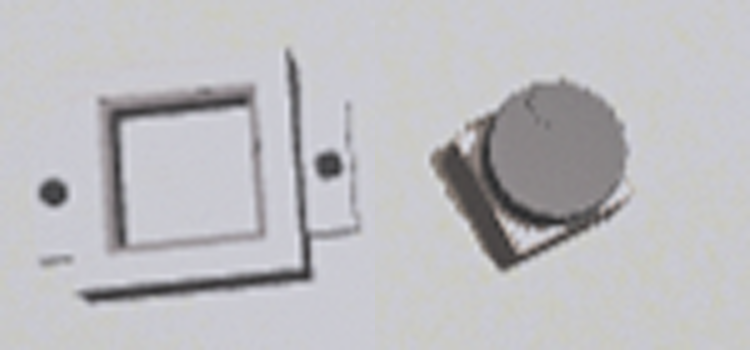

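View pics/cs.png

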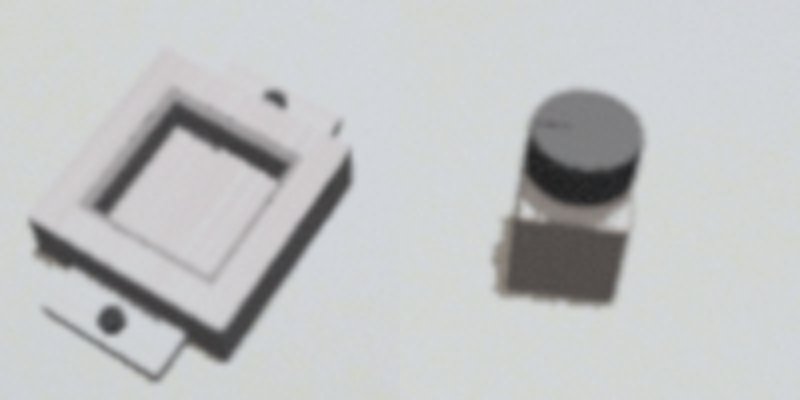

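```bash
python3 - <<'E'
from h import *
t=imaging.camera_model("top"); s=imaging.camera_model("side")
f=lambda p,x,y,k:(np.array(p,float)+0.5)/k-0.5+[x,y]
w=f([(100,98),(255,85),(265,237),(108,250)],130,180,5)
P=plane(t,w,.034); print("mouth top",P[:,:2],P.mean(0)); d=np.diff(np.r_[P,P[:1]],axis=0); print(np.linalg.norm(d,axis=1),np.degrees(np.arctan2(d[:,1],d[:,0])))
w=f([(178,90),(297,160),(213,280),(82,208)],140,230,4)
P=plane(s,w,.034); print("mouth side",P[:,:2],P.mean(0)); d=np.diff(np.r_[P,P[:1]],axis=0); print(np.linalg.norm(d,axis=1),np.degrees(np.arctan2(d[:,1],d[:,0])))
# outer block side corners
w=f([(168,50),(350,150),(222,335),(32,218)],140,230,4)
P=plane(s,w,.034); print("outer side",P[:,:2],P.mean(0)); d=np.diff(np.r_[P,P[:1]],axis=0); print(np.linalg.norm(d,axis=1),np.degrees(np.arctan2(d[:,1],d[:,0])))
# lid
im=cv2.imread("pics/top0.png",0)
sub=im[195:265,295:370]; print("lid grey",im[226,331])
mask=((im>95)&(im<125)).astype(np.uint8)*0
g=cv2.medianBlur(im,3); v=int(g[228,333]); mask=(abs(g.astype(int)-v)<22).astype(np.uint8)
mask=cv2.morphologyEx(mask,cv2.MORPH_OPEN,np.ones((7,7)))
n,l,st,c=cv2.connectedComponentsWithStats(mask); k=l[228,333]; print(st[k],c[k]); P=plane(t,[c[k]],.098); print("lid top",P)
w=f([(558-375,152),(530-375,98)],295,195,5); P=plane(t,w,.098);print(P, np.degrees(np.arctan2(*(P[1]-P[0])[[1,0]])))
w=f([(455-375,150),(507-375,265),(625-375,200)],295,195,5); 
P=plane(t,w,.0);print("base?",P);d=np.diff(P,axis=0);print(np.linalg.norm(d,axis=1),np.degrees(np.arctan2(d[:,1],d[:,0])))
w=f([(585,130),(550,125)],270-100,110,4); w=f([(185,130),(135,125)],270,110,4);P=plane(s,w,.098);print("lid side",P, np.degrees(np.arctan2(*(P[1]-P[0])[[1,0]])))
w=f([(118,220),(228,235)],270,110,4);P=plane(s,w,.06);d=np.diff(P,axis=0);print(P,np.linalg.norm(d,axis=1),np.degrees(np.arctan2(d[:,1],d[:,0])))
for n,uv,z in [("roll",(246,206),.05),("drop",(247,249),.06),("box",(259,146),.065)]: print(n,plane(t,[uv],z))
st=readout.state(); print(cv2.Rodrigues(st["orientation"])[0])
E
```

```text
mouth top [[0.6034 0.2228]
 [0.6045 0.1541]
 [0.5361 0.1522]
 [0.5351 0.2208]] [0.5698 0.1875 0.034 ]
[0.0687 0.0684 0.0686 0.0684] [ -89.1002 -178.4208   90.8259    1.6616]
mouth side [[0.5994 0.1535]
 [0.5349 0.1534]
 [0.5318 0.2187]
 [0.5982 0.2225]] [0.5661 0.187  0.034 ]
[0.0645 0.0653 0.0665 0.0691] [-179.9672   92.7612    3.3429  -88.9754]
outer side [[0.616  0.1392]
 [0.5185 0.1368]
 [0.5143 0.2362]
 [0.6129 0.238 ]] [0.5654 0.1876 0.034 ]
[0.0975 0.0995 0.0987 0.0988] [-178.6293   92.4122    1.0041  -88.2514]
lid grey 96
[318 212  27  26 579] [331.1416 224.4542]
lid top [[ 0.5079 -0.1605  0.098 ]]
[[ 0.5067 -0.1605  0.098 ]
 [ 0.5301 -0.1513  0.098 ]] 21.488053405460096
base? [[ 0.5277 -0.1306  0.    ]
 [ 0.4743 -0.1488  0.    ]
 [ 0.4996 -0.2046  0.    ]]
[0.0565 0.0613] [-161.1965  -65.5754]
lid side [[ 0.5062 -0.1614  0.098 ]
 [ 0.5286 -0.1508  0.098 ]] 25.436941558277887
[[ 0.5187 -0.1225  0.06  ]
 [ 0.4677 -0.144   0.06  ]] [0.0553] [-157.2189]
roll [[0.5696 0.0113 0.05  ]]
drop [[0.4748 0.0153 0.06  ]]
box [[ 0.699  -0.0261  0.065 ]]
[[-0.9551  0.2963 -0.0002]
 [ 0.2963  0.9551 -0.0009]
 [-0.0001 -0.0009 -1.    ]]
```

```bash
cat >> h.py <<'E'
def go(x,y,z,yaw_deg=None):
    s=readout.state(); R=cv2.Rodrigues(s["orientation"])[0]
    d=R.T@(np.array([x,y,z])-s["ee_pos"])*100
    cy=np.degrees(np.arctan2(R[1,1],R[0,1]))
    tw=0 if yaw_deg is None else -np.radians((yaw_deg-cy+180)%360-180)
    print("shift cm",d,"twist",tw,"yaw now",cy,"tilt deg",np.degrees(np.arccos(-R[2,2])))
E
python3 - <<'E'
from h import *
m=imaging.camera_model("wrist"); s=readout.state()
print("tcp px",proj(m,s["ee_pos"]))
print("px200,100 on z=.034",plane(m,[(260,100),(260,190)],.034)-s["ee_pos"])
R=cv2.Rodrigues(s["orientation"])[0]
print((plane(m,[(260,100),(260,190)],.034)-s["ee_pos"])@R)
E
```

```text
tcp px [[261.1945 232.2457]]
px200,100 on z=.034 [[-0.0892  0.0268 -0.171 ]
 [ 0.0129 -0.0049 -0.171 ]]
[[ 0.0932 -0.0007  0.1709]
 [-0.0138 -0.0007  0.171 ]]
```

```bash
python3 - <<'E'
from h import *
go(.587,.141,.205,22)
E
```

```text
shift cm [-51.887  -36.6117   0.0331] twist 0.8860584389910594 yaw now 72.76740895613764 tilt deg 0.05377925454905686
```

Emit:
{"name": "apply_moves", "arguments": {
  "steps": "-1 -0.7 0 0.02 0; -3 -2.1 0 0.06 0; -6 -4.2 0 0.12 0; -9.2 -6.5 0 0.18 0; -12.4 -8.8 0 0.24 0; -15.6 -11 0 0.3 0; -18.8 -13.3 0 0.36 0; -22 -15.5 0 0.42 0; -25.2 -17.8 0 0.48 0; -28.4 -20 0 0.54 0; -31.6 -22.3 0 0.6 0; -34.8 -24.6 0 0.66 0",
  "force": 50
}}

```text
time_s: 1.15
ee_pos: [0.4603, 0.3039, 0.2056]
orientation: [-1.458, -2.782, -0.001]
contact_force: [1.4, 1.1, -0.7]
grip_width: 0.0941
```

```bash
python3 - <<'E'
from h import *
go(.587,.141,.205,22); s=readout.state(); print(s["joint_pos"],s["ee_pos"])
E
```

```text
shift cm [-20.6057   1.1476   0.0554] twist 0.22136863657222738 yaw now 34.683488592154006 tilt deg 0.02434069396685918
[-1.0062  0.2303  0.36    1.9014 -0.0946  1.0259 -0.0005] [0.4603 0.3039 0.2056]
```

Emit:
{"name": "apply_moves", "arguments": {
  "steps": "-3.2 0.2 0 0.04 0; -6.4 0.4 0 0.08 0; -9.6 0.5 0 0.12 0; -12.8 0.7 0 0.16 0; -16 0.9 0 0.2 0; -18.6 1 0 0.22 0; -20.2 1.1 0 0.22 0; -20.6 1.1 0 0.22 0; -20.6 1.1 0 0.22 0"
}}

```text
time_s: 1.9
ee_pos: [0.5866, 0.1422, 0.2053]
orientation: [1.753, 2.607, -0.001]
contact_force: [-1.1, -0.8, 0.2]
grip_width: 0.0937
```

```bash
python3 - <<'E'
from h import *
m=imaging.camera_model("wrist"); im=imaging.camera("wrist"); s=readout.state()
cv2.imwrite("pics/w1.png",im[:,:,::-1]); np.savez("w1.npz",T=m["T"],mtx=m["mtx"],D=m["D"])
print(s["joint_pos"],s["ee_pos"],s["joint_velocities"])
E
```

```text
[-0.73    0.3339  0.4837  1.7935 -0.1761  1.0574  0.2066] [0.586  0.1436 0.2053] [-0.0231 -0.0043 -0.0178  0.0039  0.0002  0.0007 -0.0053]
```

View pics/w1.png

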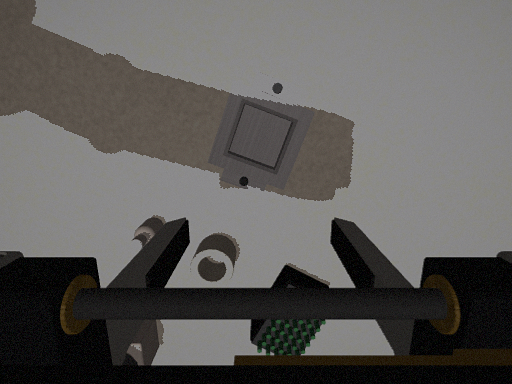

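The wrist view shows the well, unobstructed, around (263,135). I'll enlarge it to read the corners.

```bash
python3 - <<'E'
import cv2
t=cv2.imread("pics/w1.png"); c=cv2.convertScaleAbs(t[75:200,200:330],alpha=2.2)
cv2.imwrite("pics/w1c.png",cv2.resize(c,None,fx=4.5,fy=4.5,interpolation=cv2.INTER_CUBIC))
E
```

```text
(no output)
```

View pics/w1c.png

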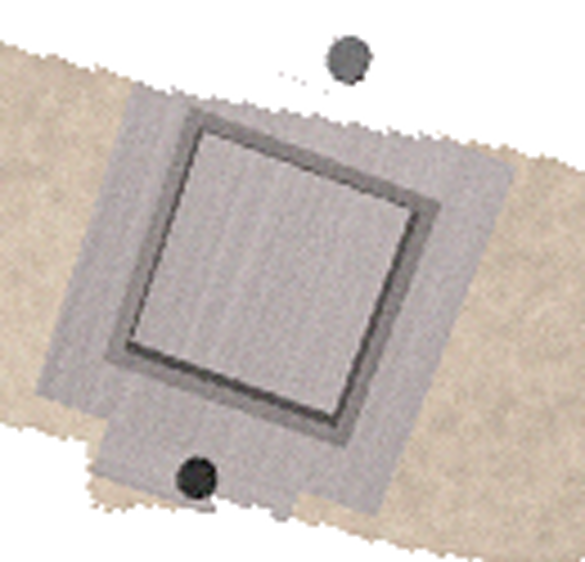

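```bash
python3 - <<'E'
from h import *
m=np.load("w1.npz")
f=lambda p:(np.array(p,float)+0.5)/4.5-0.5+[200,75]
P=plane(m,f([(192,107),(440,205),(345,445),(105,358)]),.034); print(P[:,:2],P.mean(0)); d=np.diff(np.r_[P,P[:1]],axis=0); print(np.linalg.norm(d,axis=1),np.degrees(np.arctan2(d[:,1],d[:,0])))
P=plane(m,f([(204,128),(418,210),(332,420),(130,348)]),.030); print("below chamfer",P[:,:2],P.mean(0)); d=np.diff(np.r_[P,P[:1]],axis=0); print(np.linalg.norm(d,axis=1),np.degrees(np.arctan2(d[:,1],d[:,0])))
go(.507,-.161,.205,22)
go(.507+.019,-.161-.046,.205,22)
E
```

```text
[[0.5314 0.221 ]
 [0.6002 0.2226]
 [0.602  0.1548]
 [0.5331 0.1523]] [0.5667 0.1877 0.034 ]
[0.0688 0.0679 0.069  0.0687] [   1.4093  -88.421  -177.9618   91.3891]
below chamfer [[0.5359 0.2174]
 [0.5958 0.2194]
 [0.5965 0.1592]
 [0.5381 0.1568]] [0.5666 0.1882 0.03  ]
[0.0599 0.0602 0.0584 0.0607] [   1.934   -89.3181 -177.5816   92.1164]
shift cm [-25.1971 -18.8579   0.0302] twist 0.004630074463813581 yaw now 22.265283725607816 tilt deg 0.032010148992290766
shift cm [-30.174  -18.8425   0.0288] twist 0.004630074463813581 yaw now 22.265283725607816 tilt deg 0.032010148992290766
```

Emit:
{"name": "apply_moves", "arguments": {
  "steps": "-1.5 -0.9 0 0 0; -4.5 -2.8 0 0 0; -7.7 -4.8 0 0 0; -10.9 -6.8 0 0 0; -14.1 -8.8 0 0 0; -17.3 -10.8 0 0 0; -20.5 -12.8 0 0 0; -23.7 -14.8 0 0 0; -26.9 -16.8 0 0 0; -29.2 -18.2 0 0 0; -30.2 -18.8 0 0 0; -30.2 -18.8 0 0 0"
}}

```text
time_s: 2.95
ee_pos: [0.5264, -0.2087, 0.2056]
orientation: [1.753, 2.607, -0.0]
contact_force: [0.1, 0.4, -1.3]
grip_width: 0.0941
```

```bash
python3 - <<'E'
from h import *
m=imaging.camera_model("wrist"); im=imaging.camera("wrist"); s=readout.state()
cv2.imwrite("pics/w2.png",im[:,:,::-1]); np.savez("w2.npz",T=m["T"],mtx=m["mtx"],D=m["D"])
print(s["joint_pos"],s["ee_pos"],s["joint_velocities"])
im=im[:,:,::-1]
c=cv2.convertScaleAbs(im[40:200,180:340],alpha=1.8)
cv2.imwrite("pics/w2c.png",cv2.resize(c,None,fx=3.6,fy=3.6,interpolation=cv2.INTER_CUBIC))
E
```

```text
[-0.258   0.2842  0.6309  1.8817 -0.1938  1.0368  0.8421] [ 0.527  -0.2066  0.2055] [-0.0347  0.0005 -0.0273  0.0014 -0.0007  0.0032 -0.0169]
```

View pics/w2c.png

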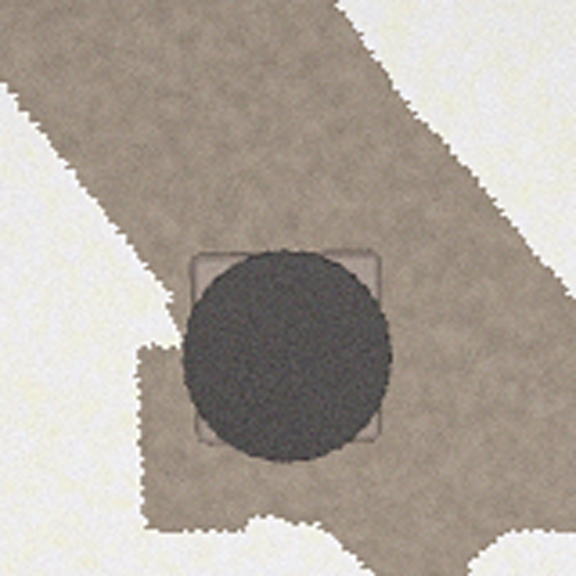

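Wrist crop: lid circle centred at (287,355), with jar shoulder corners (193,252), (380,250), (380,440) and (195,440), so the jar is nearly aligned with the tool.

```bash
python3 - <<'E'
from h import *
m=np.load("w2.npz")
f=lambda p:(np.array(p,float)+0.5)/3.6-0.5+[180,40]
P=plane(m,f([(193,252),(380,250),(380,441),(195,441)]),.06); print(P[:,:2],P.mean(0)); d=np.diff(np.r_[P,P[:1]],axis=0); print(np.linalg.norm(d,axis=1),np.degrees(np.arctan2(d[:,1],d[:,0])))
P=plane(m,f([(287,355),(183,355),(391,355)]),.098);print("lid",P, P[2]-P[1])
go(.507,-.161,.205,22)
E
```

```text
[[ 0.4683 -0.1452]
 [ 0.52   -0.1236]
 [ 0.5428 -0.1763]
 [ 0.4892 -0.1982]] [ 0.5051 -0.1608  0.06  ]
[0.056  0.0575 0.0579 0.0569] [  22.7498  -66.5655 -157.8347  111.4791]
lid [[ 0.5049 -0.1603  0.098 ]
 [ 0.4788 -0.1709  0.098 ]
 [ 0.531  -0.1497  0.098 ]] [0.0522 0.0213 0.    ]
shift cm [ 4.9802 -0.1234  0.048 ] twist 0.004987808943345923 yaw now 22.285780401471328 tilt deg 0.025307143575646743
```

Emit:
{"name": "apply_moves", "arguments": {
  "steps": "2.5 -0.1 0 0 0; 5 -0.2 1 0 0; 5 -0.2 4 0 0; 5 -0.2 7 0 0; 5 -0.2 10 0 0; 5 -0.2 12 0 0; 5 -0.2 13.3 0 0; 5 -0.2 13.8 0 0; 5 -0.2 13.8 0 0"
}}

```text
time_s: 3.75
ee_pos: [0.5062, -0.1594, 0.0666]
orientation: [-1.745, -2.61, 0.001]
contact_force: [-0.4, 0.8, 0.5]
grip_width: 0.0946
```

```bash
python3 - <<'E'
from h import *
go(.506,-.1607,.067,22.5); s=readout.state(); print(s["contact_force"],s["ee_pos"])
t=imaging.camera_model("top")
im=imaging.camera("side");cv2.imwrite("pics/s3.png",cv2.resize(cv2.convertScaleAbs(im[60:220,230:400,::-1],alpha=1.4),None,fx=3.5,fy=3.5))
E
```

```text
shift cm [-0.1137 -0.0695 -0.0414] twist -0.0005621898680518831 yaw now 22.4677888932756 tilt deg 0.11617416174906928
[-0.4371  0.7531  0.525 ] [ 0.5062 -0.1594  0.0666]
```

View pics/s3.png

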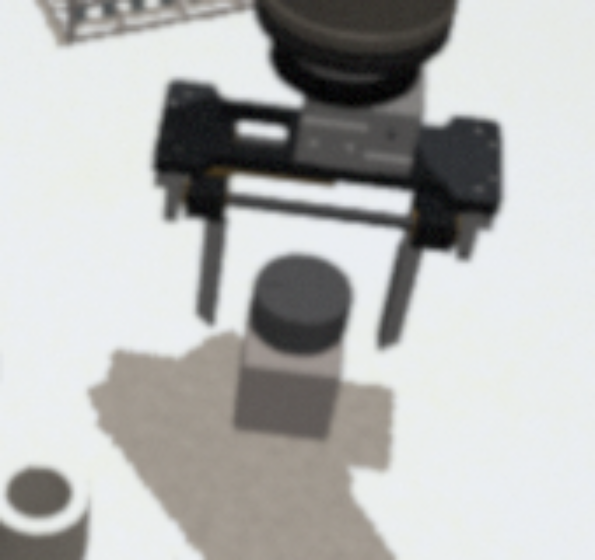

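The side view shows the fingers straddling the lid on both sides. I'll close them now.

Emit:
{"name": "apply_moves", "arguments": {
  "steps": "-0.1 -0.1 0 0 0; -0.1 -0.1 0 0 255; -0.1 -0.1 0 0 255; -0.1 -0.1 0 0 255; -0.1 -0.1 0 0 255; -0.1 -0.1 0 0 255; -0.1 -0.1 0 0 255; -0.1 -0.1 0 0 255",
  "force": 55
}}

```text
time_s: 4.47
ee_pos: [0.5063, -0.1625, 0.0676]
orientation: [1.749, 2.609, 0.0]
contact_force: [2.3, 1.0, 0.7]
grip_width: 0.0561
```

```bash
python3 - <<'E'
from h import *
s=readout.state(); print(s["contact_force"],s["wrist_torque"],s["ee_pos"],s["grip_width"]); go(.506,-.1607,.067,22.5);
E
```

```text
[2.3357 1.0153 0.73  ] [ 0.1581 -0.3284  0.0186] [ 0.5063 -0.1625  0.0676] 0.05610972492550583
shift cm [0.1813 0.0403 0.0622] twist -0.0027326139061298075 yaw now 22.343432756140004 tilt deg 0.029637843520884707
```

Emit:
{"name": "apply_moves", "arguments": {
  "steps": "-0.1 -0.1 -0.5 0 255; -0.1 -0.1 -2 0 255; -0.1 -0.1 -4 0 255; -0.1 -0.1 -6.5 0 255; -0.1 -0.1 -9 0 255; -0.1 -0.1 -11 0 255; -0.1 -0.1 -12 0 255; -0.1 -0.1 -12 0 255"
}}

```text
time_s: 5.13
ee_pos: [0.5062, -0.1641, 0.1892]
orientation: [1.748, 2.608, 0.003]
contact_force: [0.6, 0.3, -4.3]
grip_width: 0.0557
```

```bash
python3 - <<'E'
from h import *
s=readout.state(); print(s["contact_force"],s["wrist_torque"],s["grip_width"],s["joint_pos"]); go(.567,.188,.19,1.5);
im=imaging.camera("side");cv2.imwrite("pics/s4.png",cv2.resize(cv2.convertScaleAbs(im[60:220,230:400,::-1],alpha=1.4),None,fx=3.5,fy=3.5))
E
```

```text
[ 0.6445  0.3316 -4.3268] [-0.1021 -0.0385 -0.0215] 0.05565453179670323 [-0.3419  0.2351  0.6278  1.973  -0.1664  0.9809  0.7555]
shift cm [30.2594 19.0103 -0.0552] twist 0.3637720470612972 yaw now 22.342603001446687 tilt deg 0.1574706699892826
```

View pics/s4.png

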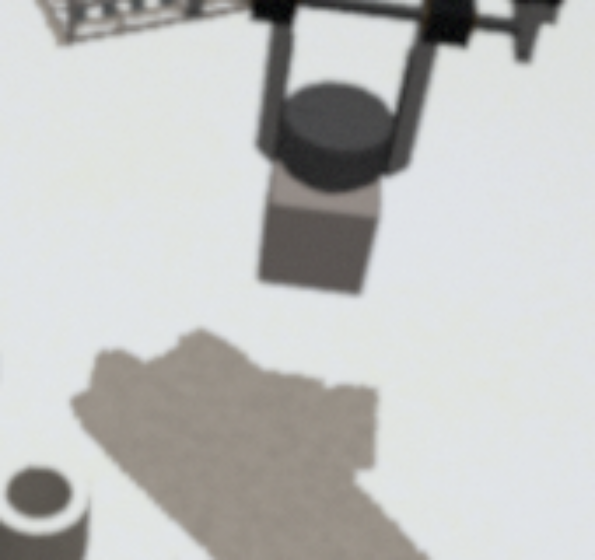

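The jar is off the bench and hanging upright from the lid. I'll carry it to the well.

Emit:
{"name": "apply_moves", "arguments": {
  "steps": "1 0.6 0 0.01 255; 3 1.9 0 0.04 255; 5.8 3.6 0 0.08 255; 9 5.6 0 0.12 255; 12.2 7.7 0 0.16 255; 15.4 9.7 0 0.2 255; 18.6 11.7 0 0.24 255; 21.8 13.7 0 0.28 255; 25 15.7 0 0.32 255; 27.8 17.4 0 0.35 255; 29.6 18.6 0 0.363 255; 30.3 19 0 0.363 255"
}}

```text
time_s: 6.18
ee_pos: [0.5651, 0.1927, 0.185]
orientation: [-2.186, -2.254, 0.004]
contact_force: [-0.0, -0.9, -4.1]
grip_width: 0.0561
```

Emit:
{"name": "apply_moves", "arguments": {
  "steps": "0 0 0 0 255; 0 0 0 0 255; 0 0 0 0 255"
}}

```text
time_s: 6.43
ee_pos: [0.5657, 0.1866, 0.1868]
orientation: [2.193, 2.249, -0.002]
contact_force: [0.1, -0.7, -3.4]
grip_width: 0.0561
```

```bash
python3 - <<'E'
from h import *
s=readout.state(); print(s["contact_force"],s["wrist_torque"],s["grip_width"],s["joint_pos"]); go(.567,.188,.12,1.5);
import pickle
d={}
for n in ["top","side","wrist"]:
    d[n]=imaging.camera_model(n); im=imaging.camera(n); cv2.imwrite(f"pics/{n}5.png",im[:,:,::-1])
pickle.dump((d,s),open("m5.pkl","wb"))
t=cv2.imread("pics/top5.png");sd=cv2.imread("pics/side5.png")
cv2.imwrite("pics/c5.png",np.hstack([cv2.resize(cv2.convertScaleAbs(t[150:270,110:230],alpha=1.4),None,fx=3.3,fy=3.3),cv2.resize(cv2.convertScaleAbs(sd[190:350,120:280],alpha=1.4),(396,396))]))
E
```

```text
[ 0.061  -0.7089 -3.4109] [-0.0904  0.0414 -0.0077] 0.05612915377090014 [-0.846   0.3467  0.5286  1.8313 -0.2019  1.0185 -0.2111]
shift cm [0.1425 0.1391 6.6768] twist -0.0008736029484126153 yaw now 1.4499462380857595 tilt deg 0.08498046569400725
```

View pics/c5.png

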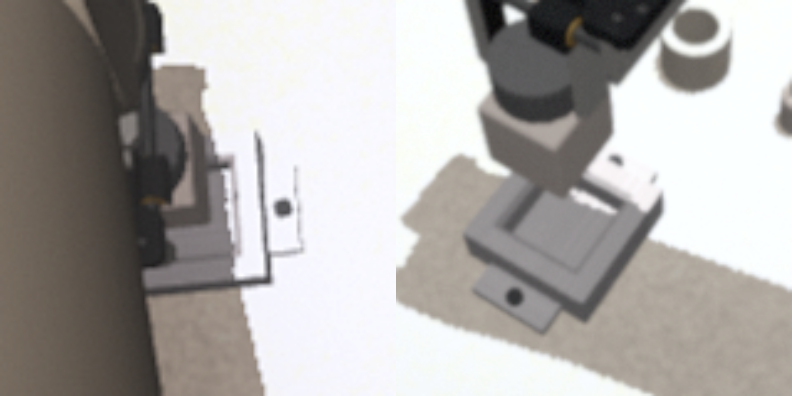

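View pics/wrist5.png

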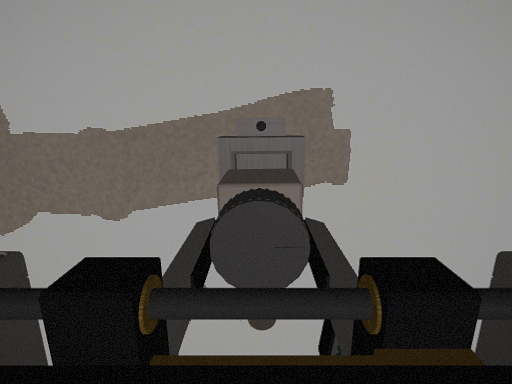

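```bash
python3 - <<'E'
import cv2
t=cv2.imread("pics/wrist5.png"); c=cv2.convertScaleAbs(t[110:300,195:325],alpha=2.4)
cv2.imwrite("pics/w5c.png",cv2.resize(c[:100],None,fx=6,fy=6,interpolation=cv2.INTER_CUBIC))
cv2.imwrite("pics/w5d.png",cv2.resize(c[60:190],None,fx=4.5,fy=4.5,interpolation=cv2.INTER_CUBIC))
E
```

```text
(no output)
```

View pics/w5c.png

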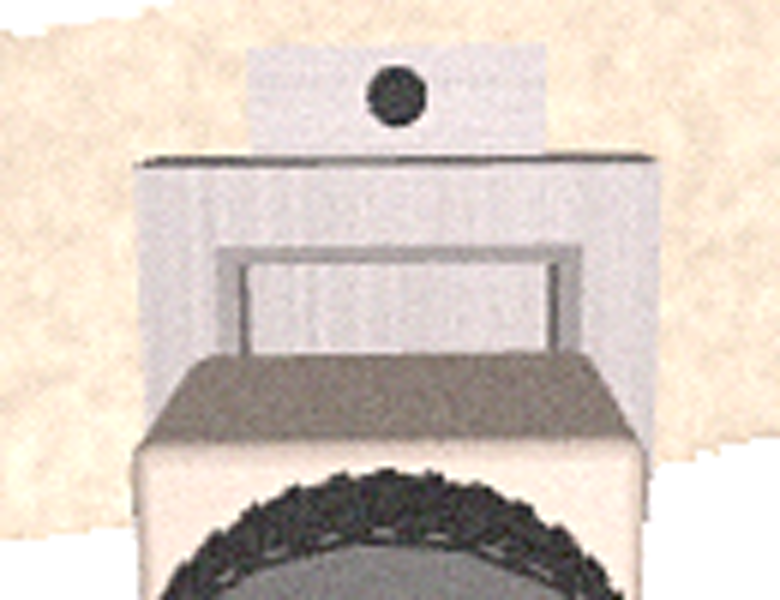

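View pics/w5d.png

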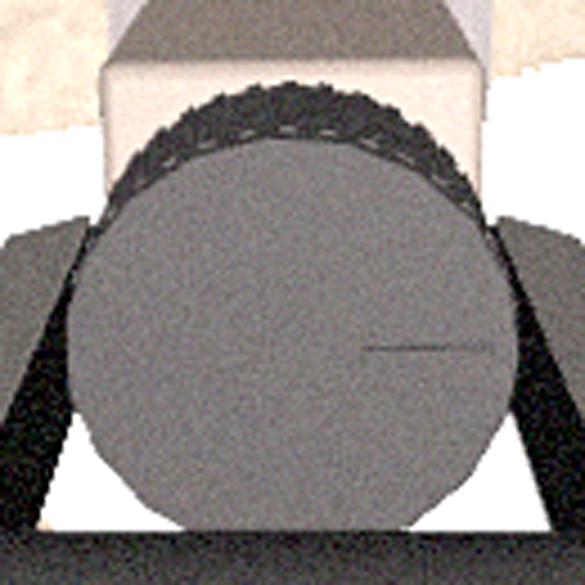

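```bash
python3 - <<'E'
from h import *
import pickle
d,s=pickle.load(open("m5.pkl","rb")); m=d["wrist"]
print(s["ee_pos"])
zb=s["ee_pos"][2]-.0676
f=lambda p,k,o:(np.array(p,float)+0.5)/k-0.5+o
o=[195,110]
def rep(n,P): print(n,P[:,:2],P.mean(0)[:2],"yaw",np.degrees(np.arctan2(*(P[-1]-P[0])[[1,0]])),"len",np.linalg.norm(P[-1]-P[0]))
rep("jar bottom +y edge",plane(m,f([(200,355),(590,352)],6,o),zb))
rep("shoulder +y edge",plane(m,f([(138,441),(641,439)],6,o),zb+.06))
rep("mouth +y edge",plane(m,f([(218,247),(582,244)],6,o),.034))
rep("chamfer bottom",plane(m,f([(238,263),(558,262)],6,o),.030))
rep("block +y",plane(m,f([(135,163),(660,158)],6,o),.034))
rep("lid",plane(m,f([(70,346),(292,346),(514,346)],4.5,[195,170]),zb+.098))
rep("mark",plane(m,f([(362,348),(490,347)],4.5,[195,170]),zb+.098))
E
```

```text
[0.5657 0.1866 0.1868]
jar bottom +y edge [[0.5367 0.2153]
 [0.5927 0.2171]] [0.5647 0.2162] yaw 1.8682799280830709 len 0.05608705343299081
shoulder +y edge [[0.5363 0.2161]
 [0.5917 0.2177]] [0.564  0.2169] yaw 1.6579983348356555 len 0.055454787480906126
mouth +y edge [[0.531  0.2212]
 [0.6003 0.2235]] [0.5657 0.2223] yaw 1.8901134517788638 len 0.06931425430118546
chamfer bottom [[0.5345 0.2178]
 [0.5963 0.2195]] [0.5654 0.2186] yaw 1.5991165783145072 len 0.06182032726101739
block +y [[0.5154 0.2366]
 [0.6141 0.2399]] [0.5648 0.2382] yaw 1.954744595543087 len 0.09876145695214048
lid [[0.5372 0.1884]
 [0.5647 0.1891]
 [0.5922 0.1898]] [0.5647 0.1891] yaw 1.4343343812137752 len 0.0551044246480001
mark [[0.5734 0.189 ]
 [0.5893 0.1896]] [0.5813 0.1893] yaw 1.9233656956044645 len 0.01588555053142871
```

Emit:
{"name": "apply_moves", "arguments": {
  "steps": "0 0.1 1 0 255; 0 0.1 3 0 255; 0 0.1 5 0 255; 0 0.1 6.5 0 255; 0 0.1 7.3 0 255; 0 0.1 7.5 0 255; 0 0.1 7.5 0 255; 0 0.1 7.5 0 255"
}}

```text
time_s: 7.25
ee_pos: [0.5675, 0.1885, 0.1131]
orientation: [2.191, 2.251, 0.001]
contact_force: [0.0, -0.1, -3.6]
grip_width: 0.0563
```

```bash
python3 - <<'E'
from h import *
import pickle
s=readout.state(); print(s["contact_force"],s["wrist_torque"],s["grip_width"],s["ee_pos"],s["joint_velocities"]); go(.567,.188,.0756,1.7);
d={}
for n in ["side","wrist"]:
    d[n]=imaging.camera_model(n); im=imaging.camera(n); cv2.imwrite(f"pics/{n}6.png",im[:,:,::-1])
pickle.dump((d,s),open("m6.pkl","wb"))
t=cv2.imread("pics/wrist6.png");sd=cv2.imread("pics/side6.png")
cv2.imwrite("pics/c6.png",np.hstack([cv2.resize(cv2.convertScaleAbs(t[110:240,195:325],alpha=2.4),None,fx=3,fy=3),cv2.resize(cv2.convertScaleAbs(sd[190:350,120:280],alpha=1.4),(390,390))]))
E
```

```text
[ 0.0023 -0.0956 -3.6274] [-0.0571  0.072  -0.0121] 0.05633899161080329 [0.5675 0.1885 0.1131] [-0.0029 -0.0079  0.0042 -0.004  -0.0009 -0.0006 -0.0015]
shift cm [-0.0541 -0.0519  3.7511] twist -0.003000219957625462 yaw now 1.5281000588171434 tilt deg 0.0460716988765373
```

View pics/c6.png

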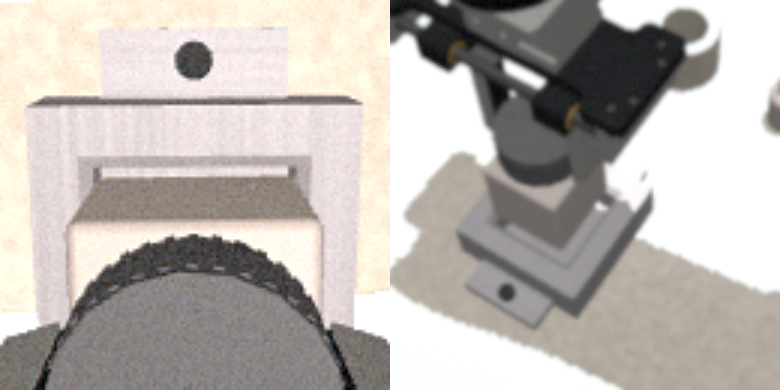

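```bash
python3 - <<'E'
from h import *
import pickle
d,s=pickle.load(open("m6.pkl","rb")); m=d["wrist"]
zb=s["ee_pos"][2]-.0676; o=[195,110]
f=lambda p:(np.array(p,float)+0.5)/3-0.5+o
for n,p,z,h in [("bot",[(97,179),(293,179)],zb,.029),("shoulder",[(69,222),(321,221)],zb+.06,.029),("mouth",[(78,157),(311,156)],.034,.035),("cham",[(92,167),(297,167)],.03,.031),("block",[(30,104),(362,103)],.034,.05)]:
    P=plane(m,f(p),z); c=P.mean(0); a=np.arctan2(*(P[1]-P[0])[[1,0]]); print(n,c[:2]-h*np.array([-np.sin(a),np.cos(a)]),np.degrees(a),np.linalg.norm(P[1]-P[0]))
E
```

```text
bot [0.5665 0.1884] 1.5096776543820831 0.05634397288133905
shoulder [0.5666 0.1894] 1.74036588735069 0.05550185746375404
mouth [0.5666 0.1872] 1.7580581253542247 0.0696500209440457
cham [0.5664 0.1874] 1.5103144543477116 0.06241982040854013
block [0.567  0.1879] 1.684393693137437 0.09773756734890364
```

Emit:
{"name": "apply_moves", "arguments": {
  "steps": "-0.1 0 0.2 0 255; -0.1 0 0.8 0 255; -0.1 0 1.4 0 255; -0.1 0 1.8 0 255; -0.1 0 2.2 0 255; -0.1 0 2.6 0 255; -0.1 0 3.0 0 255; -0.1 0 3.3 0 255; -0.1 0 3.5 0 255; -0.1 0 3.5 0 255"
}}

```text
time_s: 8.18
ee_pos: [0.5669, 0.1875, 0.077]
orientation: [-2.191, -2.251, 0.001]
contact_force: [-0.8, -0.3, -3.7]
grip_width: 0.0559
```

```bash
python3 - <<'E'
from h import *
s=readout.state(); print(s["contact_force"],s["wrist_torque"],s["grip_width"],s["ee_pos"]); go(.567,.188,.0756,1.7);
E
```

```text
[-0.7509 -0.3211 -3.7282] [-0.0548  0.1022 -0.0209] 0.05588533174766917 [0.5669 0.1875 0.077 ]
shift cm [0.0512 0.0163 0.1402] twist -0.002823893226691602 yaw now 1.5382028363149887 tilt deg 0.037496972460752113
```

Emit:
{"name": "apply_moves", "arguments": {
  "steps": "0 0 0.1 0 255; 0 0 0.2 0 255; 0 0 0.25 0 255; 0 0 0.25 0 255; 0 0 0.25 0 255; 0 0 0.25 0 255"
}}

```text
time_s: 8.68
ee_pos: [0.5675, 0.1877, 0.0754]
orientation: [2.191, 2.251, 0.002]
contact_force: [0.6, -0.6, 3.5]
grip_width: 0.0561
```

```bash
python3 - <<'E'
from h import *
s=readout.state(); print(s["contact_force"],s["wrist_torque"],s["grip_width"],s["ee_pos"],s["joint_pos"]);
im=imaging.camera("side"); cv2.imwrite("pics/s7.png",cv2.resize(cv2.convertScaleAbs(im[190:350,120:280,::-1],alpha=1.4),(560,560)))
E
```

```text
[ 0.6087 -0.5906  3.4723] [-0.1438 -0.2352 -0.0153] 0.05607559369394731 [0.5675 0.1877 0.0754] [-0.7876  0.4855  0.4674  1.9158 -0.2955  0.8066 -0.1335]
```

View pics/s7.png

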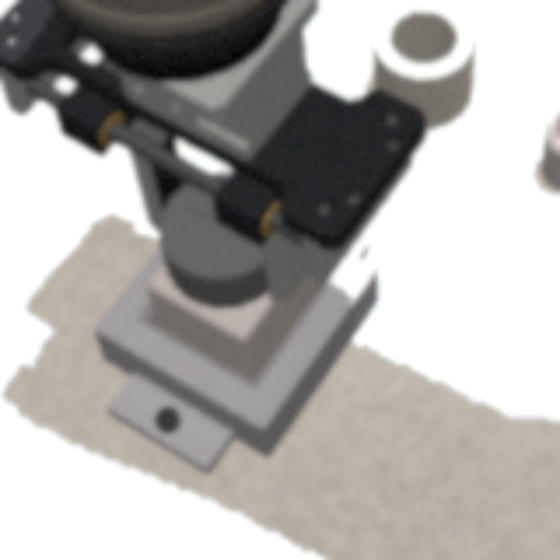

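The jar is home: the contact force went from −3.7 to +3.5 N, at the expected height. The grip goes to 60 N and I start unscrewing, where a negative twist is anticlockwise from above.

Emit:
{"name": "apply_moves", "arguments": {
  "steps": "0 0 0 0 255; 0 0 0 0 255; 0 0 0 -0.05 255; 0 0 0 -0.14 255; 0 0 0 -0.24 255; 0 0 -0.03 -0.34 255; 0 0 -0.05 -0.44 255; 0 0 -0.07 -0.54 255; 0 0 -0.09 -0.64 255; 0 0 -0.1 -0.74 255; 0 0 -0.11 -0.82 255; 0 0 -0.11 -0.85 255",
  "force": 60
}}

```text
time_s: 9.73
ee_pos: [0.5677, 0.1875, 0.0765]
orientation: [1.061, 2.956, 0.001]
contact_force: [2.8, -0.9, 3.3]
grip_width: 0.0556
```

```bash
cat > look.py <<'E'
from h import *
import pickle,sys
k=sys.argv[1]
s=readout.state(); print(s["contact_force"],s["wrist_torque"],s["grip_width"],s["ee_pos"],s["joint_pos"]); go(.567,.188,.0756,1.7)
d={}
for n in ["side","wrist"]:
    d[n]=imaging.camera_model(n); im=imaging.camera(n); cv2.imwrite(f"pics/{n}{k}.png",im[:,:,::-1])
pickle.dump((d,s),open(f"m{k}.pkl","wb"))
t=cv2.imread(f"pics/wrist{k}.png");sd=cv2.imread(f"pics/side{k}.png")
cv2.imwrite(f"pics/c{k}.png",np.hstack([cv2.resize(cv2.convertScaleAbs(t[110:300,165:355],alpha=2.4),(399,399)),cv2.resize(cv2.convertScaleAbs(sd[190:350,120:280],alpha=1.4),(399,399))]))
E
python3 look.py 8
```

```text
[ 2.7985 -0.8886  3.2732] [-0.2326 -0.703  -0.2726] 0.05557196861668093 [0.5677 0.1875 0.0765] [-0.6249  0.4554  0.2533  1.9055 -0.1544  0.7981  0.5931]
shift cm [ 0.0846 -0.0097  0.0888] twist 0.8517840907931226 yaw now 50.50363345883404 tilt deg 0.07452847902267612
```

View pics/c8.png

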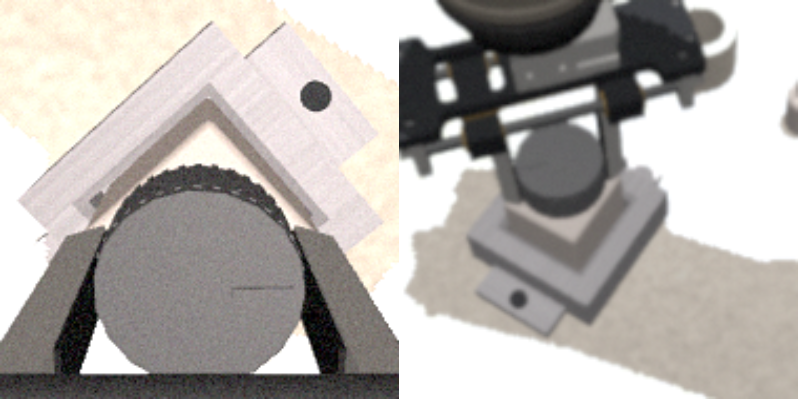

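The bar is still aligned with the fingers, so the lid is turning without slip. It has turned about 49° so far and I'll continue to about 75°.

Emit:
{"name": "apply_moves", "arguments": {
  "steps": "0 0 0 -0.06 255; 0 0 -0.02 -0.14 255; 0 0 -0.03 -0.22 255; 0 0 -0.04 -0.3 255; 0 0 -0.04 -0.37 255; 0 0 -0.04 -0.43 255; 0 0 -0.04 -0.45 255; 0 0 -0.04 -0.45 255"
}}

```text
time_s: 10.5
ee_pos: [0.568, 0.1882, 0.0773]
orientation: [0.382, 3.117, 0.002]
contact_force: [2.6, 0.4, 9.7]
grip_width: 0.0556
```

```bash
python3 look.py 9
```

```text
[2.6091 0.428  9.7358] [ 0.3473 -0.7115 -0.0209] 0.0555605566493932 [0.568  0.1882 0.0773] [-0.5415  0.4473  0.1453  1.8994 -0.0878  0.7988  0.9778]
shift cm [ 0.0926 -0.0401  0.1666] twist 1.297182588809463 yaw now 76.02308759663633 tilt deg 0.1256997339236306
```

View pics/c9.png

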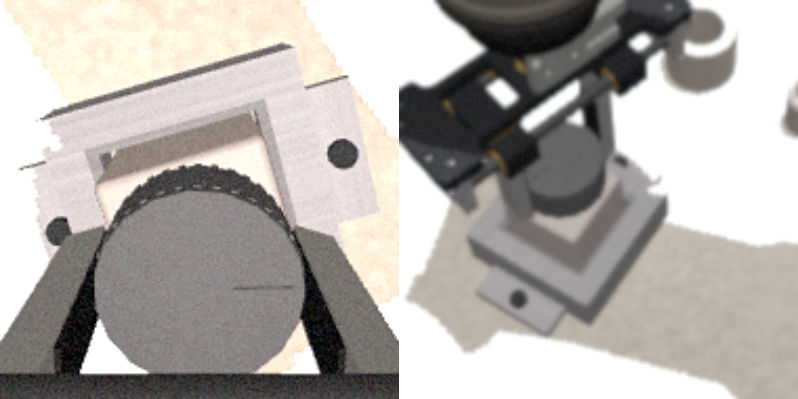

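The wrist torque has dropped from −0.27 to −0.02 N m and the lid now pushes up, so the thread has let go at about 74°. Next is a slow, straight lift.

Emit:
{"name": "apply_moves", "arguments": {
  "steps": "0 0 -0.1 0 255; 0 0 -0.2 0 255; 0 0 -0.35 0 255; 0 0 -0.5 0 255; 0 0 -0.65 0 255; 0 0 -0.8 0 255; 0 0 -0.8 0 255"
}}

```text
time_s: 11.18
ee_pos: [0.567, 0.1876, 0.0846]
orientation: [-0.382, -3.118, 0.0]
contact_force: [1.2, 0.1, -0.7]
grip_width: 0.056
```

```bash
python3 look.py 10
```

```text
[ 1.156   0.1127 -0.7493] [ 0.1864 -0.2378 -0.0439] 0.0560390633447342 [0.567  0.1876 0.0846] [-0.5433  0.4371  0.1473  1.8956 -0.0855  0.8149  0.9759]
shift cm [0.0087 0.0382 0.9024] twist 1.2971168708577019 yaw now 76.01932223536217 tilt deg 0.005321207385844906
```

View pics/c10.png

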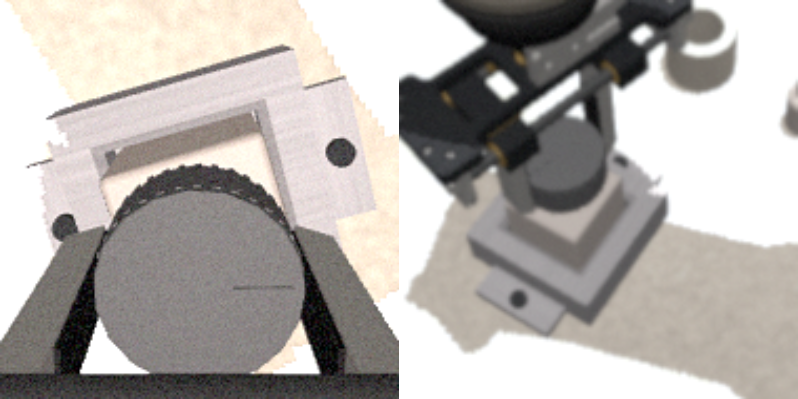

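Emit:
{"name": "apply_moves", "arguments": {
  "steps": "0 0 -0.2 0 255; 0 0 -0.6 0 255; 0 0 -1.1 0 255; 0 0 -1.6 0 255; 0 0 -2.1 0 255; 0 0 -2.6 0 255; 0 0 -3 0 255; 0 0 -3.2 0 255; 0 0 -3.2 0 255; 0 0 -3.2 0 255; 0 0 -3.2 0 255; 0 0 -3.2 0 255"
}}

```text
time_s: 12.28
ee_pos: [0.5669, 0.1875, 0.1162]
orientation: [-0.382, -3.118, 0.0]
contact_force: [0.0, 0.4, -0.5]
grip_width: 0.0559
```

```bash
python3 look.py 11
```

```text
[ 0.0121  0.3694 -0.5078] [ 0.0131 -0.0033 -0.01  ] 0.0559470913578418 [0.5669 0.1875 0.1162] [-0.5494  0.3971  0.154   1.8739 -0.0772  0.8768  0.9692]
shift cm [-0.0032  0.0494  4.0592] twist 1.297271699107073 yaw now 76.02819324060053 tilt deg 0.02954763453191526
```

View pics/c11.png

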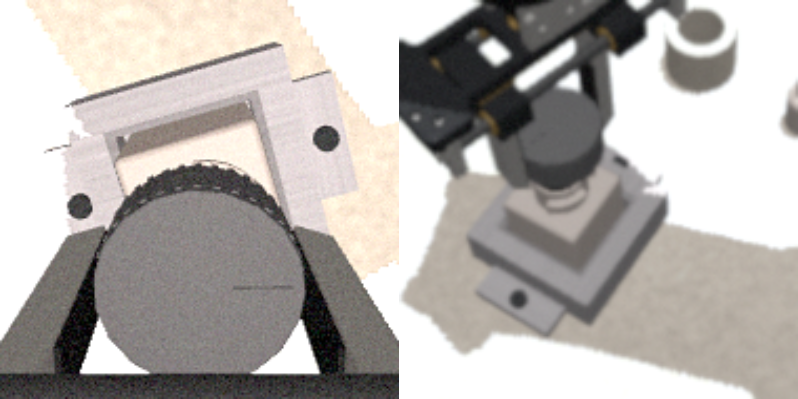

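The lid is clear of the neck, with the ridges and seal visible below it, and the jar is still seated in the well. The estimated gap is about 22 mm and the force reading is only the lid's weight, so I'm handing in.

```bash
python3 - <<'E'
from h import *
s=readout.state(); print(s["ee_pos"],s["grip_width"],s["joint_velocities"])
print(ctrl.close_job())
E
```

```text
[0.5669 0.1876 0.1162] 0.05589090532461678 [ 0.0013 -0.0014  0.0008 -0.0015  0.0009 -0.0007 -0.0013]
the job is handed in; nothing more can be done
None
```

I carried the jar by its closed lid to the bracing block and stood it home in the well. I then unscrewed the lid about 74° anticlockwise, lifted it straight up and handed the job in at about 12.4 s. No verdict was reported.

**Seating:** the contact force changed from −3.7 N to +3.5 N within 0.2 mm of the expected seated height. The jar was about centred in the well just before it went in.

**Unscrewing:** the lid turned with the fingers without visible slip. The thread let go when the wrist torque fell from −0.27 to −0.02 N m and the lid pushed upward.

**Last checks:**
- The arm was at rest and gripping the lid, with a 56 mm opening. The tool was level to 0.03°, and the force of about 0.5 N is just the lid's weight.
- The tool stood within about 1 mm of the well centre.
- The gap to the mouth point is about 22 mm. This is worked out from tool height assuming the lid did not slip in the grip, not measured in an image.
- The side and wrist views showed the jar still seated in the well and the lid clear of the neck. The label roll and dropper were in their usual places. The tip box was not in the last views, but nothing went near it.

**Disagreements:** the cameras differed by 2–4 mm on absolute positions of the jar and well, so I placed the jar from the relative readings in the wrist view. No check failed.

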